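# Make up the picnic box and the table caddy

## Robot

A 6-joint arm with a two-finger parallel gripper is mounted at the origin on a cart in front of the work surface, level with it; the furniture and walls round the work are solid. World frame = base frame: x ahead of the robot, y to its left, z up, the work surface at z = 0. Lengths are in m, angles in rad, forces in N, time in s.
With the tool pointing down it reaches from about 0.35 to 0.85 m from the base axis. Payload 8.1 kg.
Tool frame: the origin (TCP) lies between the finger pads, 19 mm behind the fingertips; this is the grasp point; z points along the fingers, y is the line along which they close (so a half turn about z gives the same grasp; the last joint's range is limited). The gripper opens to 93 mm and grips with 3 to 60 N. Pads are 15 mm wide; open, the fingers measure 128 mm over their backs; the gripper's body (75 mm by 188 mm) begins 65 mm behind the grasp point.
Start: joints at [1.12, 0.13, 1.488, -0, 1.523, -0.085], TCP at [0.215, 0.56, 0.237] pointing down, gripper open.
Joint ranges: [-2.96, 2.96], [-0.89, 2.26], [0.02, 2.5], [-1.34, 4.48], [0, 2.73], [-2.66, 2.66]. Speed limits (rad/s): [2.39, 2.39, 2.79, 3.14, 3.14, 3.14].

## Interface

Orientations are given as a rotation vector (axis times angle).
In Python, from plant import monitor, eyes, ticket gives the robot as it stands.
- The arm moves only by the tool arm_command, never from a script. Its argument "deltas" is a list that holds one entry, the list of rows, each a list of 6 numbers: the shift along the world's x, y, z in cm, then the turn, a rotation vector about the world's x, y, z in degrees. In form: [[[tx, ty, tz, rx, ry, rz], ...]]. A call has 1 to 12 rows; each row shifts and turns the commanded pose from where the row before left it; what a row does not reach is not made up. A row lasts 1/12 s, in which the tool goes at most 41.7 mm and 7.16 degrees, less where a joint would pass 70% of its speed; a pose out of reach is approached as far as the arm can. A call is refused whole if a number of a shift passes 4.17 or a number of a turn 7.16, either way. A call with a gripper value outside its range is refused whole. "gripper" is the opening, from -1 (shut) to 1 (fully open), set as the call begins (left out, the last holds). The fingers move at their own pace and stop on an object; "squeeze" is the grip in N (left out, the last holds). Time passes only in rows, so rows that do not move let the fingers close. It gives the time, the measured TCP pose, the force, the opening and the grip force at its end, in the units of the state.
- monitor.read_state(): the state, without advancing time (a new reading comes with each control period).
- eyes.read_camera(name): name is "scene" or "top"; returns the picture (384x512x3 uint8, blue, green, red); there is no depth.
- eyes.camera_model(name): a dict with "fx", "fy", "cx", "cy" (pixels), "rvec" (rotation vector, rad) and "tvec" (3), from world to camera coordinates, as OpenCV has them. Camera axes: x right, y down, z forward; pixel columns grow to the right and rows downward; lengths in m; the calibration is good to about 2 mm. A picture is of the moment at which its call begins. camera_model takes no time and is no camera call.
- ticket.close_job(): hands the job in; it is judged then, once.
The state is a dict: "t": time; "q": joint angles; "dq": joint speeds; "joint_torque": joint torques, N m; "tool_pos": TCP position; "orientation": TCP orientation; "force": force on the tool from outside, world axes, zero at the start; "wrist_torque": the same for the moment, N m; "opening": finger opening in m; "gripper_force": force on a finger pad.
Only numpy, scipy, OpenCV 4.12 (cv2) and the standard library are available. Lean on these libraries where they do the work, as an engineer would, in place of code of your own. Each camera call takes 0.05 s, during which the arm holds its last target. There are 200 camera calls.

## Task

Make up two kits from the things standing on the worktop. For the picnic box (green, with the grey top tray): swing the tray up and right over to its rest behind the box by its wooden grip, stand the grey candle pot and the small salt shaker in the compartment underneath, one each side of the low divider, then swing the tray back down until it is fully shut, lowering it in the hand rather than letting it drop. For the white table caddy: stand the dark sauce bottle and the wooden pepper mill in its two wells, one in each; everything ends upright and let go.

Things in the scene. Friction and masses are not known exactly. Their poses are not given: they have to be found in the camera images.
- candle_pot: grey round candle pot with a white candle, 68 mm across, straight-sided, 63 mm tall; origin at the centre of its underside, z up. Grip it round the body from above, TCP about 55 mm above its underside. 0.28 kg, loose. (All things not listed, such as onion, tins, canisters and kettle, are fixed and stay put.)
- salt_shaker: small glass salt shaker with a grey cap, 44 mm across at its widest (30 mm up), cap 34 mm across, 90 mm tall; origin at the centre of its underside, z up. Grip it from above, TCP about 60 mm above its underside. 0.1 kg, loose.
- pepper_mill: turned wooden pepper mill with a small metal knob on top, foot 58 mm across, 170 mm tall; origin at the centre of its underside, z up. Grip it from above by its round head, 49 mm across, TCP 137 mm above its underside. 0.18 kg, loose; the head does not turn.
- sauce_bottle: dark brown sauce bottle with a black cap, 56 mm across up to 115 mm, tapering from there to 28 mm at the top, 214 mm tall; origin at the centre of its underside, z up. Grip it from above by neck and cap, TCP about 190 mm above its underside, where it acts as 35 to 40 mm wide. 0.49 kg, loose. Wall cupboards hang 0.64 m above the worktop at the back right: lift it no higher than needed.
- caddy: white metal table caddy, fixed, 180 mm (its x) by 84 mm (its y), walls 55 mm high; origin at the centre of its underside, z up. Two wells, 78 x 78 mm inside, centres at x = +48 and x = -48 mm, y = 0; floors (black rubber) 5 mm above the origin. A steel carrying bow at x = 0, across y, stands 94 mm high. Either thing may go in either well.
- picnic_box: green box, fixed, 168 mm (its x) by 196 mm (its y), rim at z = 102 mm; origin: centre of its underside. Front (-x) has a thin steel handle. Compartment under the tray: floor at z = 8 mm, two cells 156 mm (x) by 90 mm (y), centres x = 0, y = +47 and -47 mm; divider at y = 0 only 25 mm high. Open, the tray rests 212 mm farther to +x, 9 mm lower, its walls (30 mm) behind the box.
- tray_swing (a joint): swing arms of the grey tray (rad): 0 shut (stop), 2.356 open (stop). The tray stays level and never turns: at q it is shifted from shut, in box axes, by 115 mm*(cos 25deg - cos(25deg+q)) along +x and 115 mm*(sin(25deg+q) - sin 25deg) up (at most 66 mm). No catch, spring or friction: its weight (0.35 kg) shuts it below 1.13 and opens it above.
- tray_grip (a point): where to take the tray: in the upright wooden grip at the middle of its front wall (shut: x = -82, y = 0, z = 146 mm in box axes); moves with the tray, axes as the box. The grip is 12 mm thick along the box's x, 56 mm long along y; its top is 8 mm above this point, the tray's rim 14 mm below it. Close along the box's x, one finger inside the tray; put the TCP at this point.
There are look-alikes about, which are no part of the job. What is shaped like the pepper_mill but turquoise is not meant.

How it is judged:
On the way, in this order (a step that is already met when the one before it is completed fails the run):
1. the tray is swung over to its open rest (value of joint tray_swing above 2.2 rad), for 0.2 s.
2. candle pot and salt shaker stand upright on the floor of the compartment (x of candle_pot in the frame of picnic_box between -0.07 and 0.07 m and y of candle_pot in the frame of picnic_box between -0.09 and 0.09 m and z of each of candle_pot, salt_shaker in the frame of picnic_box below 0.016 m and angle between each of candle_pot, salt_shaker's own z axis and vertical below 0.12 rad and x of salt_shaker in the frame of picnic_box between -0.07 and 0.07 m and y of salt_shaker in the frame of picnic_box between -0.09 and 0.09 m), for 0.2 s.
3. the tray is shut again (value of joint tray_swing below 0.06 rad), for 0.2 s.
At the end, for the whole second after the job is handed in: The tray is fully shut (within 0.06 rad, 7 mm); candle pot and salt shaker stand upright (within 7 degrees) on the floor of the picnic box's compartment; sauce bottle and pepper mill stand upright (within 7 degrees) on the floors of the caddy's wells; all are released and at rest (all of step 2 and value of joint tray_swing below 0.06 rad and x of sauce_bottle in the frame of caddy between -0.09 and 0.09 m and y of sauce_bottle in the frame of caddy between -0.04 and 0.04 m and z of each of sauce_bottle, pepper_mill in the frame of caddy below 0.012 m and angle between each of sauce_bottle, pepper_mill's own z axis and vertical below 0.12 rad and x of pepper_mill in the frame of caddy between -0.09 and 0.09 m and y of pepper_mill in the frame of caddy between -0.04 and 0.04 m and linear speed of each of candle_pot, salt_shaker, sauce_bottle, pepper_mill below 0.03 m/s); the robot touches nothing.
It fails at once if the tray is dropped: it swings towards shut faster than 5 rad/s (about 0.5 m/s) (velocity of joint tray_swing below -5 rad/s).
It also fails if it takes over 136 s, if anything falls off the work surface, if the arm or the gripper's body presses on something with over 40 N, if the wrist force passes 120 N, or if a joint passes its speed limit or range.

## Working session

There is one attempt and no reset: what is moved stays moved. The work goes in short steps, Python scripts to look and compute and a tool call to move; the robot and the scene stay as the last step left them, time stands still between calls to the robot, and variables do not carry over. Pictures are saved under pics/ and viewed, at most 15 in all, crops included, and the job is handed in when it is done.

Besides the shell and the picture viewer there is one more tool, called after "Emit:" in YAML: its name, and indented under it one key for each argument. arm_command: Moves the arm, as the interface text tells. Its arguments: {"type":"object","properties":{"deltas":{"type":"array"},"gripper":{"type":"number"},"squeeze":{"type":"number"}},"required":["deltas"]}

```bash
mkdir -p pics; ls; cat > h.py <<'E'
import numpy as np, cv2
from plant import monitor, eyes, ticket
def cam(n):
    m=eyes.camera_model(n);R=cv2.Rodrigues(np.array(m["rvec"],float))[0];t=np.array(m["tvec"],float).ravel()
    K=np.array([[m["fx"],0,m["cx"]],[0,m["fy"],m["cy"]],[0,0,1.]]);return K,R,t
def ray(n,u,v):
    K,R,t=cam(n);return -R.T@t, R.T@np.linalg.solve(K,[u,v,1.])
def onz(n,u,v,z):
    c,d=ray(n,u,v);return c+d*(z-c[2])/d[2]
def tri(a,b):  # a=(u,v) scene, b=(u,v) top
    A=[];B=[]
    for n,p in (("scene",a),("top",b)):
        c,d=ray(n,*p);d=d/np.linalg.norm(d);P=np.eye(3)-np.outer(d,d);A.append(P);B.append(P@c)
    X=np.linalg.lstsq(np.vstack(A),np.hstack(B),rcond=None)[0]
    return X
def proj(n,X):
    K,R,t=cam(n);p=K@(R@np.array(X,float)+t);return p[:2]/p[2]
E
python3 - <<'E'
from h import *
for n in("scene","top"):
    im=eyes.read_camera(n);cv2.imwrite(f"pics/{n}0_raw.png",im);K,R,t=cam(n);print(n,K[0,0],-R.T@t,R[2])
    cv2.imwrite(f"pics/{n}0.png",cv2.resize(im,(800,600),interpolation=cv2.INTER_CUBIC))
s=monitor.read_state();print(s)
E
```

```text
pics
scene 376.836084992603 [ 0.01349158 -0.53418707  0.6399483 ] [ 0.45832321  0.6644165  -0.59033088]
top 428.2381620013124 [0.10846741 0.20245567 1.07360588] [ 0.33688594 -0.11176439 -0.93488854]
{'t': 0.1, 'q': array([ 1.11959803e+00,  1.31099420e-01,  1.48913175e+00, -2.85843410e-05,
        1.52300309e+00, -8.53972683e-02]), 'dq': array([ 1.28136698e-03, -1.67593922e-03, -1.47754494e-03, -1.16286679e-03,
        9.04656619e-05, -1.00934334e-03]), 'joint_torque': array([ 1.48172643e-03, -5.61346614e+01, -4.93091297e+01,  7.71030108e-02,
        2.91590887e-02, -1.21771222e-04]), 'tool_pos': array([0.21440036, 0.55988371, 0.2365053 ]), 'orientation': array([-5.71324157e-01, -3.08879033e+00,  2.49795088e-03]), 'force': array([-0.64398159,  0.67112393,  0.01061151]), 'wrist_torque': array([-0.01161225, -0.00816562,  0.02737416]), 'gripper_force': 0.0, 'opening': 0.0924975631039888}
```

View pics/scene0.png

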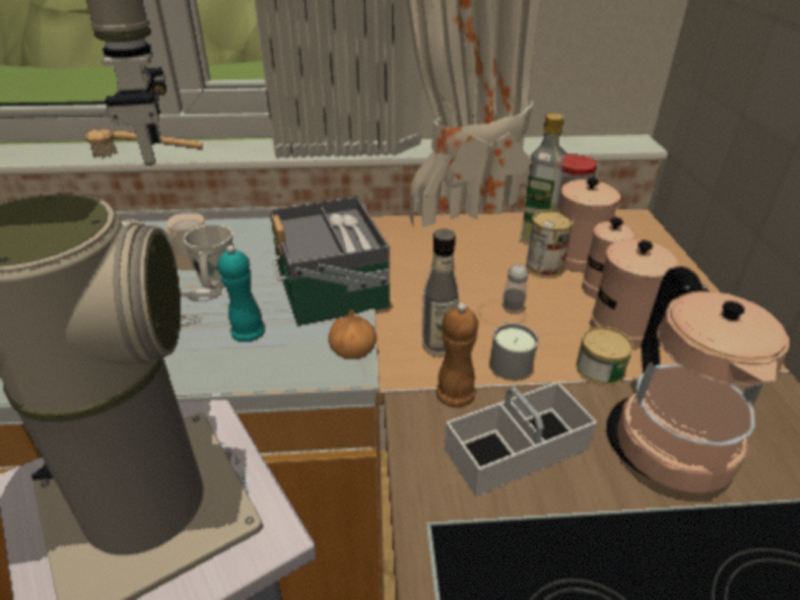

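View pics/top0.png

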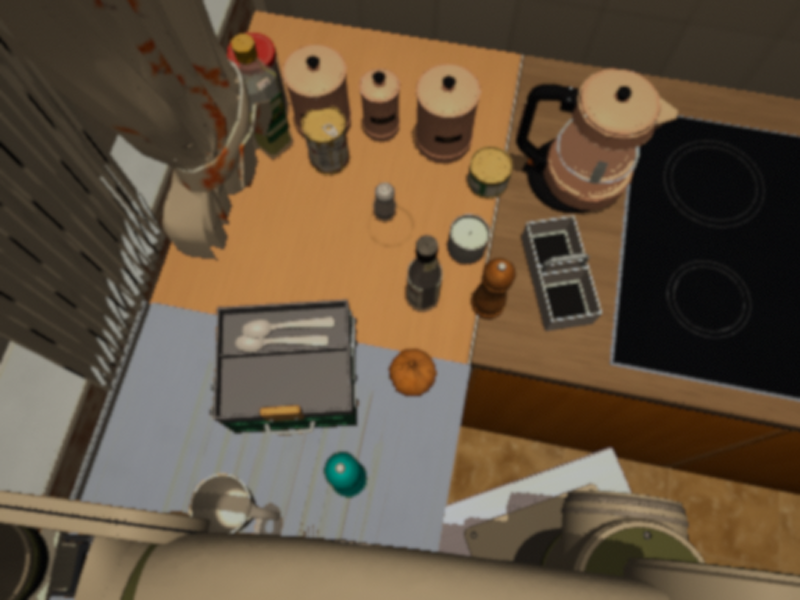

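Scene view (800x600): the wooden pepper mill is at (457,355), and the turquoise look-alike at (240,295) is not the one wanted. The sauce bottle is at (441,290); the green oil bottle at (547,180) is a look-alike. The candle pot is at (513,350), with a tin at (605,355) as its look-alike. The salt shaker is at (516,288), the caddy at (520,435) and the box at (330,255). In the top view they are: mill (492,285), bottle (424,272), pot (468,238), salt (385,200), caddy (562,270), box (285,365). I'll confirm these in enlarged crops.

```bash
python3 - <<'E'
import cv2
a=cv2.imread("pics/scene0_raw.png");b=cv2.imread("pics/top0_raw.png")
cv2.imwrite("pics/cs.png",cv2.resize(a[120:320,165:395],None,fx=3,fy=3,interpolation=cv2.INTER_CUBIC))
cv2.imwrite("pics/ct.png",cv2.resize(b[105:285,130:390],None,fx=3,fy=3,interpolation=cv2.INTER_CUBIC))
E
```

```text
(no output)
```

View pics/cs.png

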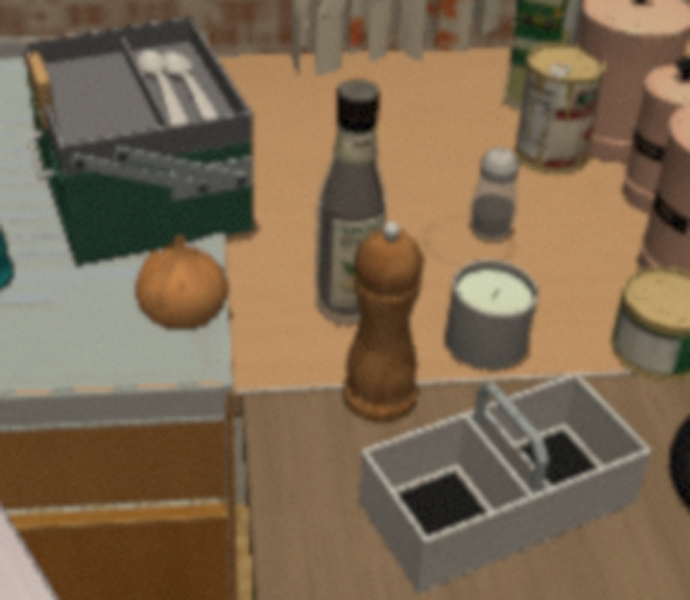

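View pics/ct.png

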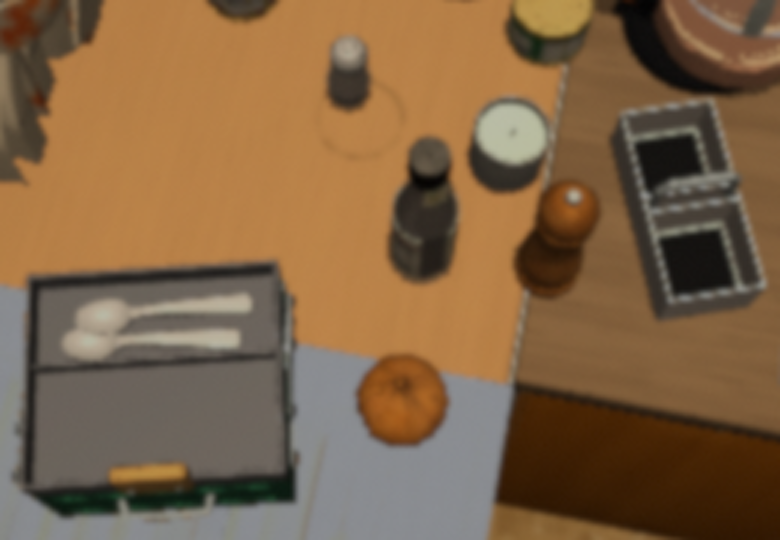

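The crops (3x) confirm the targets: wooden mill with metal knob at scene crop (391,230) / top crop (573,197), dark bottle with black cap at (358,90) / (430,152), grey pot with white candle at (494,290) / (511,132), and salt with grey cap at (499,158) / (349,50). The tray's wooden grip is at (39,78) / (148,473). Caddy rim corners are visible in both views.

```bash
cat > m.py <<'E'
from h import *
cs=lambda p:((p[0]+.5)/3-.5+165,(p[1]+.5)/3-.5+120)
ct=lambda p:((p[0]+.5)/3-.5+130,(p[1]+.5)/3-.5+105)
P=dict(c1=((364,453),(661,313)),c2=((577,377),(622,112)),c3=((649,450),(713,101)),c4=((424,540),(764,287)),
mill=((391,230),(573,197)),bottle=((358,90),(430,152)),pot=((494,290),(511,132)),salt=((499,156),(349,48)),
grip=((39,76),(148,473)),t1=((30,48),(25,487)),t2=((190,20),(32,278)),t3=((250,108),(277,265)),t4=((70,150),(292,487)))
H=dict(c1=.055,c2=.055,c3=.055,c4=.055,mill=.17,bottle=.214,pot=.063,salt=.09,grip=.154,t1=.132,t2=.132,t3=.132,t4=.132)
E
python3 - <<'E'
from m import *
np.set_printoptions(precision=4,suppress=True)
for k,(a,b) in P.items():
    a=cs(a);b=ct(b);X=tri(a,b);print(k,X,"err px",proj("scene",X)-a,"onz s",onz("scene",*a,H[k])[:2],"t",onz("top",*b,H[k])[:2])
E
```

```text
c1 [ 0.3584 -0.1274  0.0443] err px [-2.7411  1.1766] onz s [ 0.3587 -0.1353] t [ 0.3499 -0.1214]
c2 [ 0.5351 -0.1627  0.0521] err px [-0.2357  0.1102] onz s [ 0.5332 -0.1646] t [ 0.5334 -0.1614]
c3 [ 0.5189 -0.2425  0.0563] err px [-0.7342  0.3291] onz s [ 0.522 -0.242] t [ 0.5179 -0.2421]
c4 [ 0.3449 -0.213   0.0546] err px [-0.5869  0.2617] onz s [ 0.346  -0.2133] t [ 0.3437 -0.2123]
mill [ 0.4329 -0.0592  0.1654] err px [-0.5448  0.2581] onz s [ 0.4303 -0.0638] t [ 0.43   -0.0573]
bottle [0.4808 0.0424 0.2142] err px [ 0.1795 -0.0907] onz s [0.4804 0.0425] t [0.4813 0.0421]
pot [ 0.5454 -0.0609  0.0593] err px [-0.4522  0.2166] onz s [ 0.5435 -0.0639] t [ 0.5426 -0.0593]
salt [0.6541 0.0525 0.086 ] err px [-0.0292  0.0152] onz s [0.6496 0.0482] t [0.6518 0.0531]
grip [0.3332 0.3073 0.1479] err px [-0.0997  0.0352] onz s [0.3296 0.2969] t [0.3315 0.3067]
t1 [0.3597 0.3978 0.1269] err px [-0.9912  0.3386] onz s [0.3594 0.3889] t [0.3554 0.3974]
t2 [0.5143 0.3557 0.1319] err px [-0.3759  0.1666] onz s [0.5156 0.3558] t [0.513 0.356]
t3 [0.4635 0.1713 0.1384] err px [-1.0435  0.4669] onz s [0.4728 0.1808] t [0.4629 0.1721]
t4 [0.3036 0.2092 0.1302] err px [-3.8941  1.3182] onz s [0.3131 0.2067] t [0.2934 0.2117]
```

```bash
python3 - <<'E'
from h import *
np.set_printoptions(precision=3,suppress=True)
f=lambda p:((p[0]+.5)*.64-.5,(p[1]+.5)*.64-.5)
for k,a,b in [("tin lid",(606,343),(490,164)),("kettle knob",(733,310),(624,93)),("turq knob",(231,251),(344,462)),("canister knob",(645,247),(448,83)),("tin2",(551,222),(325,125)),("onion",(351,316),(412,358)),("mug",(208,232),(222,490))]:
    print(k,tri(f(a),f(b)))
E
```

```text
tin lid [ 0.66  -0.143  0.055]
kettle knob [ 0.608 -0.313  0.247]
turq knob [0.232 0.243 0.169]
canister knob [ 0.768 -0.097  0.165]
tin2 [0.794 0.114 0.106]
onion [0.359 0.104 0.08 ]
mug [0.252 0.416 0.114]
```

Emit:
arm_command:
  deltas:
    - [[1,-2.1,0,0,0,-7],[1,-2.1,0,0,0,-7],[1,-2.1,0,0,0,-7],[1,-2.1,0,0,0,-7],[1,-2.1,0,0,0,-7],[1,-2.1,0,0,0,-7],[1,-2.1,0,0,0,-7],[1,-2.1,0,0,0,-7],[1,-2.1,0,0,0,-7],[1,-2.1,0,0,0,-7],[1,-2.1,0,0,0,-7],[0.76,-2.3,0,0,0,-7]]
  gripper: 1

```text
t: 1.1
tool_pos: [0.3325, 0.3053, 0.237]
orientation: [2.497, 1.906, -0.001]
force: [0.1, -0.6, -0.3]
opening: 0.093
gripper_force: 0.0
```

Emit:
arm_command:
  deltas:
    - [[0,0,-2.0,0,0,0],[0,0,-2.5,0,0,0],[0,0,-2.5,0,0,0],[0,0,-1.5,0,0,0],[0,0,-0.6,0,0,0],[0,0,0,0,0,0],[0,0,0,0,0,0]]

```text
t: 1.68
tool_pos: [0.3323, 0.3064, 0.1469]
orientation: [-2.492, -1.913, 0.0]
force: [0.4, 0.3, 1.1]
opening: 0.0931
gripper_force: 0.0
```

```bash
python3 - <<'E'
from h import *
a=eyes.read_camera("scene");b=eyes.read_camera("top")
r=lambda i:cv2.resize(i,(400,400),interpolation=cv2.INTER_CUBIC)
cv2.imwrite("pics/g1.png",np.hstack([r(a[90:220,150:280]),r(b[180:290,120:240])]))
E
```

```text
(no output)
```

View pics/g1.png

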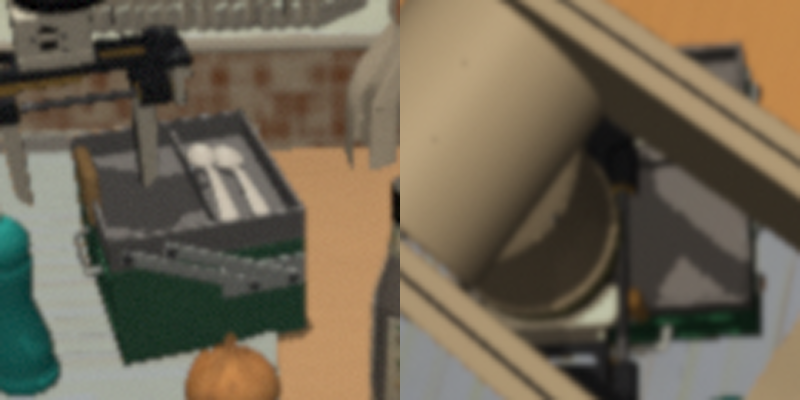

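The crop shows one finger outside at (20,190) and one inside the tray at (148,170), with the wooden grip midway at (88,180). Closing now.

Emit:
arm_command:
  deltas:
    - [[0,0,0,0,0,0],[0,0,0,0,0,0],[0,0,0,0,0,0],[0,0,0,0,0,0],[0,0,0,0,0,0],[0,0,0,0,0,0],[0,0,0,0,0,0],[0,0,0,0,0,0],[0,0,0,0,0,0]]
  gripper: -1
  squeeze: 25

```text
t: 2.53
tool_pos: [0.3322, 0.3063, 0.1464]
orientation: [-2.492, -1.913, 0.0]
force: [0.1, 0.9, 0.0]
opening: 0.0374
gripper_force: 0.0
```

```bash
python3 - <<'E'
import numpy as np
d=np.radians
for N in (24,):
    q=np.linspace(0,2.356,N+1);h=115*(np.cos(d(25))-np.cos(d(25)+q));z=115*(np.sin(d(25)+q)-np.sin(d(25)))
    c,s=np.cos(d(-15)),np.sin(d(-15));T=np.c_[h*c,h*s,z]/10
    T=np.round(T,2);D=np.diff(T,axis=0)
    for i in range(0,N,12): print([[round(float(v),2) for v in r]+[0,0,0] for r in D[i:i+12]])
    print(T[-1])
E
```

```text
[[0.51, -0.14, 1.0, 0, 0, 0], [0.6, -0.16, 0.94, 0, 0, 0], [0.69, -0.18, 0.88, 0, 0, 0], [0.76, -0.21, 0.8, 0, 0, 0], [0.84, -0.22, 0.72, 0, 0, 0], [0.9, -0.24, 0.63, 0, 0, 0], [0.96, -0.26, 0.54, 0, 0, 0], [1.01, -0.27, 0.44, 0, 0, 0], [1.04, -0.28, 0.33, 0, 0, 0], [1.07, -0.28, 0.23, 0, 0, 0], [1.08, -0.3, 0.11, 0, 0, 0], [1.09, -0.29, 0.01, 0, 0, 0]]
[[1.09, -0.29, -0.11, 0, 0, 0], [1.07, -0.28, -0.21, 0, 0, 0], [1.04, -0.28, -0.32, 0, 0, 0], [1.01, -0.28, -0.43, 0, 0, 0], [0.96, -0.25, -0.52, 0, 0, 0], [0.91, -0.25, -0.63, 0, 0, 0], [0.85, -0.22, -0.71, 0, 0, 0], [0.78, -0.21, -0.79, 0, 0, 0], [0.69, -0.19, -0.87, 0, 0, 0], [0.61, -0.16, -0.93, 0, 0, 0], [0.52, -0.14, -0.99, 0, 0, 0], [0.42, -0.11, -1.04, 0, 0, 0]]
[20.5  -5.49 -0.92]
```

Still closing, so I'll wait.

Emit:
arm_command:
  deltas:
    - [[0,0,0,0,0,0],[0,0,0,0,0,0],[0,0,0,0,0,0],[0,0,0,0,0,0],[0,0,0,0,0,0],[0,0,0,0,0,0],[0,0,0,0,0,0],[0,0,0,0,0,0]]

```text
t: 3.2
tool_pos: [0.334, 0.3058, 0.1465]
orientation: [2.49, 1.911, 0.004]
force: [11.2, -1.4, -5.4]
opening: 0.0119
gripper_force: 25.0
```

Emit:
arm_command:
  deltas:
    - [[0.2,-0.05,0,0,0,0],[0.51,-0.14,1.0,0,0,0],[0.6,-0.16,0.94,0,0,0],[0.69,-0.18,0.88,0,0,0],[0.76,-0.21,0.8,0,0,0],[0.84,-0.22,0.72,0,0,0],[0.9,-0.24,0.63,0,0,0]]

```text
t: 3.78
tool_pos: [0.3781, 0.2941, 0.1968]
orientation: [-2.492, -1.913, -0.0]
force: [4.4, 2.4, -9.6]
opening: 0.0121
gripper_force: 25.0
```

Emit:
arm_command:
  deltas:
    - [[0.96,-0.26,0.54,0,0,0],[1.01,-0.27,0.44,0,0,0],[1.04,-0.28,0.33,0,0,0],[1.07,-0.28,0.23,0,0,0],[1.08,-0.3,0.11,0,0,0],[1.09,-0.29,0.01,0,0,0],[1.09,-0.29,-0.11,0,0,0],[1.07,-0.28,-0.21,0,0,0],[1.04,-0.28,-0.32,0,0,0]]

```text
t: 4.53
tool_pos: [0.4727, 0.2691, 0.2062]
orientation: [-2.491, -1.913, -0.0]
force: [0.7, 6.3, -8.0]
opening: 0.0118
gripper_force: 25.0
```

Emit:
arm_command:
  deltas:
    - [[1.01,-0.28,-0.43,0,0,0],[0.96,-0.25,-0.52,0,0,0],[0.91,-0.25,-0.63,0,0,0],[0.85,-0.22,-0.71,0,0,0],[0.78,-0.21,-0.79,0,0,0],[0.69,-0.19,-0.87,0,0,0],[0.61,-0.16,-0.93,0,0,0],[0.52,-0.14,-0.99,0,0,0],[0.42,-0.11,-1.04,0,0,0],[0,0,0,0,0,0],[0,0,0,0,0,0],[0,0,0,0,0,0]]

```text
t: 5.53
tool_pos: [0.5392, 0.2513, 0.1367]
orientation: [-2.49, -1.913, 0.001]
force: [-0.8, 5.4, -4.8]
opening: 0.0119
gripper_force: 25.0
```

Emit:
arm_command:
  deltas:
    - [[0,0,0,0,0,0],[0,0,0,0,0,0],[0,0,0,0,0,0],[0,0,0.2,0,0,0],[0,0,1.5,0,0,0],[0,0,3,0,0,0],[0,0,3,0,0,0],[0,0,3,0,0,0],[0,0,2.0,0,0,0]]
  gripper: -0.3

```text
t: 6.28
tool_pos: [0.5401, 0.2509, 0.2683]
orientation: [2.491, 1.912, 0.006]
force: [0.0, 0.7, 1.2]
opening: 0.0322
gripper_force: 0.0
```

```bash
python3 - <<'E'
from h import *
print(monitor.read_state()["tool_pos"],monitor.read_state()["opening"])
a=eyes.read_camera("scene");b=eyes.read_camera("top")
r=lambda i:cv2.resize(i,(400,400),interpolation=cv2.INTER_CUBIC)
cv2.imwrite("pics/o1.png",np.hstack([r(a[80:220,150:290]),r(b[150:290,110:250])]))
E
```

```text
[0.54011621 0.25090525 0.26832093] 0.03217903813139952
```

View pics/o1.png

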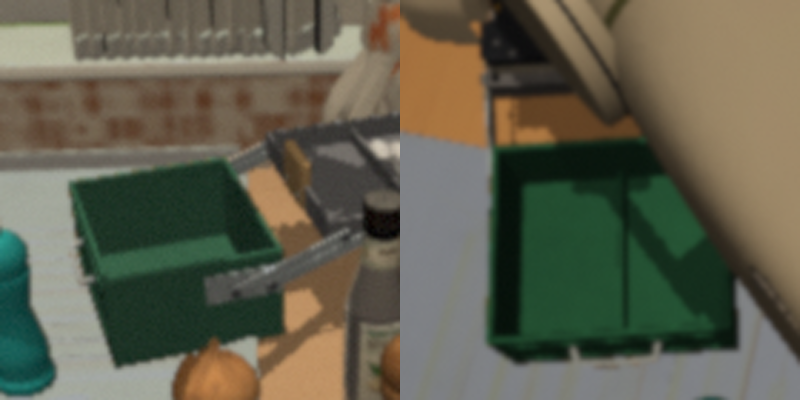

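The tray rests open behind the box: grip at (297,170) in the left pane, compartment empty with the divider visible. Next is the sauce bottle.

Emit:
arm_command:
  deltas:
    - [[-0.42,-1.5,0,0,0,6.8],[-0.42,-1.5,0,0,0,6.8],[-0.42,-1.5,0,0,0,6.8],[-0.42,-1.5,0,0,0,6.8],[-0.42,-1.5,0,0,0,6.8],[-0.42,-1.5,0,0,0,6.8],[-0.42,-1.5,0,0,0,6.8],[-0.42,-1.5,0,0,0,6.8],[-0.42,-1.5,0,0,0,6.8],[-0.42,-1.5,0,0,0,6.8],[-0.42,-1.5,0,0,0,6.8],[-0.42,-1.5,0,0,0,6.8]]
  gripper: 1

```text
t: 7.38
tool_pos: [0.4881, 0.07, 0.2633]
orientation: [-0.627, -3.077, 0.001]
force: [0.8, 0.4, -0.4]
opening: 0.0932
gripper_force: 0.0
```

Emit:
arm_command:
  deltas:
    - [[-0.42,-1.5,0,0,0,6.8],[-0.44,-1.4,0,0,0,6.6],[0,0,0,0,0,0],[0,0,0,0,0,0]]

```text
t: 7.72
tool_pos: [0.4799, 0.0414, 0.2637]
orientation: [-0.28, -3.128, -0.0]
force: [0.8, 0.3, 0.1]
opening: 0.093
gripper_force: 0.0
```

Emit:
arm_command:
  deltas:
    - [[0.1,0.1,-1.5,0,0,0],[0,0,-2.0,0,0,0],[0,0,-2.0,0,0,0],[0,0,-1.4,0,0,0],[0,0,-0.5,0,0,0],[0,0,0,0,0,0]]

```text
t: 8.22
tool_pos: [0.4801, 0.0436, 0.1884]
orientation: [-0.275, -3.126, 0.0]
force: [0.4, -0.0, 0.1]
opening: 0.0932
gripper_force: 0.0
```

Emit:
arm_command:
  deltas:
    - [[0,0,0,0,0,0],[0,0,0,0,0,0],[0,0,0,0,0,0],[0,0,0,0,0,0],[0,0,0,0,0,0],[0,0,0,0,0,0],[0,0,0,0,0,0],[0,0,0,0,0,0],[0,0,0,0,0,0],[0,0,0,0,0,0],[0,0,0,0,0,0],[0,0,0,0,0,0]]
  gripper: -1
  squeeze: 40

```text
t: 9.22
tool_pos: [0.4811, 0.0428, 0.1901]
orientation: [-0.273, -3.13, 0.0]
force: [-0.3, -0.9, 0.6]
opening: 0.0369
gripper_force: 39.6
```

Emit:
arm_command:
  deltas:
    - [[0,0,1,0,0,0],[0,0,2.5,0,0,0],[0,0,3,0,0,0],[0,0,3,0,0,0],[0.6,-1.0,2.5,0,0,0],[1.0,-2.0,0.2,0,0,0],[1.2,-2.5,0,0,0,0],[1.2,-2.5,0,0,0,0],[0.9,-2.5,0,0,0,0],[0,0,0,0,0,0]]

```text
t: 10.05
tool_pos: [0.5308, -0.066, 0.3117]
orientation: [-0.277, -3.128, 0.003]
force: [0.4, -0.2, -4.4]
opening: 0.0367
gripper_force: 39.3
```

Emit:
arm_command:
  deltas:
    - [[0,-2,0,0,0,0],[-0.6,-2.3,0,0,0,0],[-0.8,-2.3,0,0,0,0],[-0.8,-2.3,0,0,0,0],[-0.8,-2.1,0,0,0,0],[-0.8,-1.6,0,0,0,0],[-0.5,-0.8,0,0,0,0],[0,0,0,0,0,0],[0,0,0,0,0,0]]

```text
t: 10.8
tool_pos: [0.4871, -0.1956, 0.3122]
orientation: [-0.274, -3.129, -0.001]
force: [-1.2, 0.3, -4.1]
opening: 0.0364
gripper_force: 39.3
```

```bash
python3 - <<'E'
from h import *
s=monitor.read_state();print(s["tool_pos"],s["opening"])
a=eyes.read_camera("scene");b=eyes.read_camera("top")
for n,i in(("scene",a),("top",b)):
    c,sn=np.cos(np.radians(-9.5)),np.sin(np.radians(-9.5))
    for x,y,z in [(x,y,z) for x in(-.09,.09) for y in(-.042,.042) for z in (.055,)]+[(.048,0,.005),(-.048,0,.005),(0,0,.094)]:
        p=proj(n,(.4392+c*x-sn*y,-.188+sn*x+c*y,z)).round().astype(int);i[p[1],p[0]]=(255,0,255)
r=lambda i:cv2.resize(i,(400,400),interpolation=cv2.INTER_NEAREST)
cv2.imwrite("pics/b1.png",np.hstack([r(a[180:330,255:405]),r(b[110:240,280:410])]))
E
```

```text
[ 0.48714142 -0.19559626  0.3122225 ] 0.03641803043358622
```

View pics/b1.png

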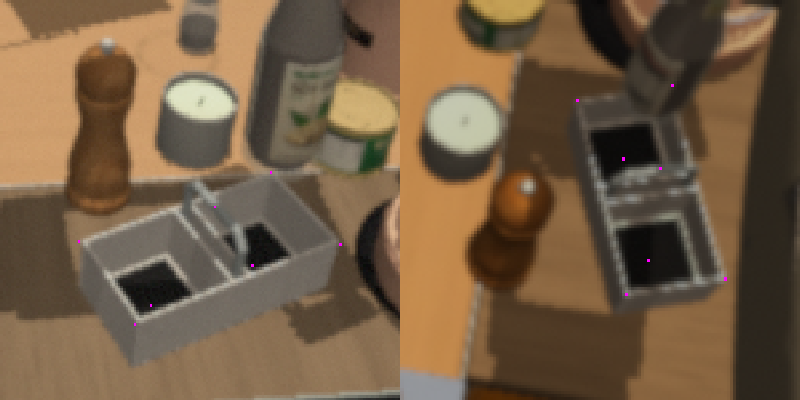

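The overlaid rim corners fit the caddy in both panes, and the bottle hangs upright over the far well. Lowering.

Emit:
arm_command:
  deltas:
    - [[0,0,-1.5,0,0,0],[0,0,-2,0,0,0],[0,0,-2,0,0,0],[0,0,-2,0,0,0],[0,0,-1.8,0,0,0],[0,0,-1.0,0,0,0],[0,0,-0.6,0,0,0],[0,0,-0.4,0,0,0],[0,0,-0.3,0,0,0],[0,0,0,0,0,0],[0,0,0,0,0,0]]

```text
t: 11.82
tool_pos: [0.4877, -0.1962, 0.1971]
orientation: [0.273, 3.129, -0.001]
force: [-0.4, 0.6, -4.7]
opening: 0.0369
gripper_force: 39.3
```

Emit:
arm_command:
  deltas:
    - [[0,0,-0.1,0,0,0],[0,0,-0.1,0,0,0],[0,0,0,0,0,0],[0,0,0,0,0,0]]

```text
t: 12.15
tool_pos: [0.488, -0.1965, 0.1956]
orientation: [0.273, 3.127, -0.001]
force: [-0.1, -0.9, 3.7]
opening: 0.0367
gripper_force: 39.8
```

Emit:
arm_command:
  deltas:
    - [[0,0,0,0,0,0],[0,0,0,0,0,0],[0,0,0,0,0,0],[0,0,0,0,0,0],[0,0,0,0,0,0],[0,0,0,0,0,0],[0,0,0,0,0,0],[0,0,1,0,0,0],[0,0,2,0,0,0],[0,0,2,0,0,0],[0,0,1.5,0,0,0]]
  gripper: 1

```text
t: 13.07
tool_pos: [0.4875, -0.1962, 0.2617]
orientation: [0.273, 3.128, -0.001]
force: [0.3, -0.1, 0.2]
opening: 0.0926
gripper_force: 0.0
```

Emit:
arm_command:
  deltas:
    - [[-0.5,1.3,0,0,0,0],[-0.8,2.0,0,0,0,0],[-0.9,2.2,0,0,0,0],[-0.9,2.2,0,0,0,0],[-0.9,2.2,0,0,0,0],[-0.9,2.0,0,0,0,0],[-0.8,1.7,0,0,0,0],[0,0,0,0,0,0],[0,0,0,0,0,0]]

```text
t: 13.82
tool_pos: [0.4304, -0.0597, 0.2602]
orientation: [0.27, 3.128, -0.001]
force: [0.1, 0.5, -0.4]
opening: 0.0929
gripper_force: 0.0
```

```bash
python3 - <<'E'
from h import *
s=monitor.read_state();print(s["tool_pos"],s["opening"])
a=eyes.read_camera("scene");b=eyes.read_camera("top")
r=lambda i:cv2.resize(i,(400,400),interpolation=cv2.INTER_NEAREST)
cv2.imwrite("pics/b2.png",np.hstack([r(a[150:330,235:415]),r(b[90:240,270:420])]))
E
```

```text
[ 0.43036482 -0.05969441  0.26019329] 0.09292290144071923
```

View pics/b2.png

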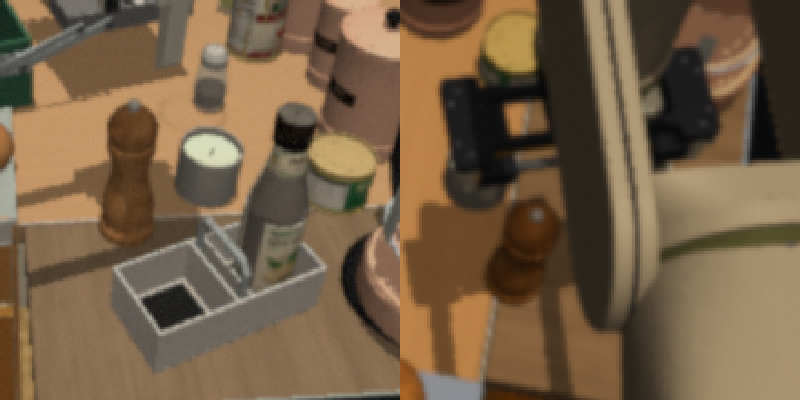

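The bottle stands upright in the far well: cap at (294,125), base inside the well. The wooden mill is still at (130,170) in the left pane. Descending on it.

Emit:
arm_command:
  deltas:
    - [[0,-0.1,-2.5,0,0,0],[0,0,-2.5,0,0,0],[0,0,-2.5,0,0,0],[0,0,-2.5,0,0,0],[0,0,-1.7,0,0,0],[0,0,-0.6,0,0,0],[0,0,0,0,0,0]]

```text
t: 14.5
tool_pos: [0.4291, -0.0615, 0.1346]
orientation: [-0.274, -3.126, -0.001]
force: [0.2, -0.5, 0.3]
opening: 0.0933
gripper_force: 0.0
```

Emit:
arm_command:
  deltas:
    - [[0,0,0,0,0,0],[0,0,0,0,0,0],[0,0,0,0,0,0],[0,0,0,0,0,0],[0,0,0,0,0,0],[0,0,0,0,0,0],[0,0,0,0,0,0],[0,0,0,0,0,0],[0,0,0,0,0,0],[0,0,0,0,0,0],[0,0,0,0,0,0]]
  gripper: -1
  squeeze: 25

```text
t: 15.42
tool_pos: [0.4304, -0.0609, 0.1364]
orientation: [0.273, 3.129, 0.0]
force: [0.8, 1.5, 3.1]
opening: 0.0471
gripper_force: 25.0
```

Emit:
arm_command:
  deltas:
    - [[0,0,1,0,0,0],[0,0,2.5,0,0,0],[0,0,3,0,0,0],[0,0,3,0,0,0],[-0.2,-0.8,1.5,0,0,0],[-0.5,-1.6,0,0,0,0],[-0.7,-2.2,0,0,0,0],[-0.8,-2.3,0,0,0,0],[-0.8,-2.3,0,0,0,0],[-0.6,-1.8,0,0,0,0],[-0.3,-0.9,0,0,0,0],[0,0,0,0,0,0]]

```text
t: 16.42
tool_pos: [0.3904, -0.1815, 0.2463]
orientation: [-0.277, -3.129, 0.001]
force: [0.1, 0.5, -3.2]
opening: 0.0471
gripper_force: 25.0
```

```bash
python3 - <<'E'
from h import *
s=monitor.read_state();print(s["tool_pos"],s["opening"])
a=eyes.read_camera("scene");b=eyes.read_camera("top")
r=lambda i:cv2.resize(i,(400,400),interpolation=cv2.INTER_NEAREST)
cv2.imwrite("pics/b3.png",np.hstack([r(a[150:330,235:415]),r(b[110:240,290:420])]))
E
```

```text
[ 0.39040426 -0.18149409  0.2463223 ] 0.04705682785068465
```

View pics/b3.png

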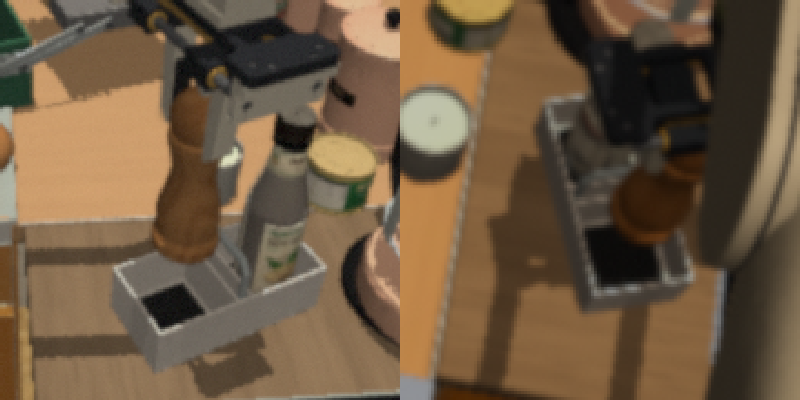

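The mill hangs upright above the near well. Lowering.

Emit:
arm_command:
  deltas:
    - [[0.1,0.1,-1.5,0,0,0],[0,0,-2,0,0,0],[0,0,-2,0,0,0],[0,0,-2,0,0,0],[0,0,-1.3,0,0,0],[0,0,-0.8,0,0,0],[0,0,-0.4,0,0,0],[0,0,-0.3,0,0,0],[0,0,-0.2,0,0,0],[0,0,0,0,0,0],[0,0,0,0,0,0]]

```text
t: 17.43
tool_pos: [0.3927, -0.1793, 0.142]
orientation: [0.272, 3.129, -0.001]
force: [-0.4, -0.6, -2.8]
opening: 0.0472
gripper_force: 25.0
```

Emit:
arm_command:
  deltas:
    - [[0,0,-0.1,0,0,0],[0,0,0,0,0,0],[0,0,0,0,0,0]]

```text
t: 17.68
tool_pos: [0.3929, -0.1795, 0.1414]
orientation: [0.273, 3.128, -0.001]
force: [-0.5, 1.2, 4.8]
opening: 0.0472
gripper_force: 25.0
```

Emit:
arm_command:
  deltas:
    - [[0,0,0,0,0,0],[0,0,0,0,0,0],[0,0,0,0,0,0],[0,0,0,0,0,0],[0,0,0,0,0,0],[0,0,0,0,0,0],[0,0,1,0,0,0],[0,0,3,0,0,0],[0,0,3,0,0,0],[0,0,3,0,0,0],[0,0,3,0,0,0]]
  gripper: 1

```text
t: 18.6
tool_pos: [0.392, -0.1789, 0.2724]
orientation: [0.273, 3.129, -0.0]
force: [0.4, 1.0, 0.1]
opening: 0.0928
gripper_force: 0.0
```

Emit:
arm_command:
  deltas:
    - [[1.08,0.84,0,0,0,-6.8],[1.08,0.84,0,0,0,-6.8],[1.08,0.84,0,0,0,-6.8],[1.08,0.84,0,0,0,-6.8],[1.08,0.84,0,0,0,-6.8],[1.08,0.84,0,0,0,-6.8],[1.08,0.84,0,0,0,-6.8],[1.08,0.84,0,0,0,-6.8],[1.08,0.84,0,0,0,-6.8],[1.08,0.84,0,0,0,-6.8],[1.08,0.84,0,0,0,-6.8],[1.08,0.84,0,0,0,-6.8]]

```text
t: 19.6
tool_pos: [0.5223, -0.0778, 0.2711]
orientation: [2.258, 2.184, 0.0]
force: [1.0, -0.3, -0.3]
opening: 0.093
gripper_force: 0.0
```

Emit:
arm_command:
  deltas:
    - [[1.08,0.84,0,0,0,-6.8],[1.04,0.84,0,0,0,-6.6],[0,0,-3,0,0,0],[0,0,-4,0,0,0],[0,0,-3,0,0,0],[0,0,-1,0,0,0],[0,0,0,0,0,0],[0,0,0,0,0,0]]

```text
t: 20.27
tool_pos: [0.5433, -0.0616, 0.1615]
orientation: [2.492, 1.913, 0.0]
force: [0.3, -0.3, 0.4]
opening: 0.0929
gripper_force: 0.0
```

```bash
python3 - <<'E'
from h import *
s=monitor.read_state();print(s["tool_pos"],s["opening"])
a=eyes.read_camera("scene");b=eyes.read_camera("top")
r=lambda i:cv2.resize(i,(400,400),interpolation=cv2.INTER_NEAREST)
cv2.imwrite("pics/b4.png",np.hstack([r(a[140:320,235:415]),r(b[70:240,230:400])]))
E
```

```text
[ 0.54331528 -0.06161132  0.161462  ] 0.09294498265639692
```

View pics/b4.png

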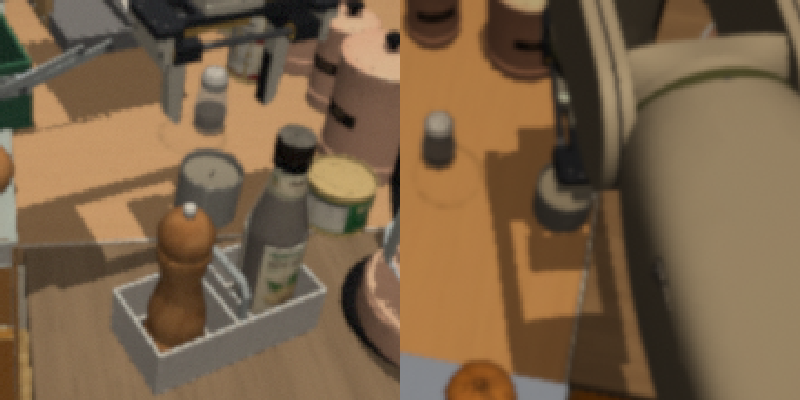

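Mill at (185,270) and bottle both stand upright in their wells, and the fingers straddle the pot at (210,185). Going down on the pot.

Emit:
arm_command:
  deltas:
    - [[0,0,-2.5,0,0,0],[0,0,-2.5,0,0,0],[0,0,-2.0,0,0,0],[0,0,-1.5,0,0,0],[0,0,-1.2,0,0,0],[0,0,-0.8,0,0,0],[0,0,0,0,0,0]]

```text
t: 20.95
tool_pos: [0.5429, -0.0615, 0.0549]
orientation: [-2.491, -1.913, 0.0]
force: [-0.6, -0.1, 0.1]
opening: 0.093
gripper_force: 0.0
```

Emit:
arm_command:
  deltas:
    - [[0,0,0,0,0,0],[0,0,0,0,0,0],[0,0,0,0,0,0],[0,0,0,0,0,0],[0,0,0,0,0,0],[0,0,0,0,0,0],[0,0,0,0,0,0]]
  gripper: -1
  squeeze: 25

```text
t: 21.53
tool_pos: [0.5442, -0.0618, 0.0564]
orientation: [2.49, 1.912, 0.003]
force: [2.0, -0.6, 4.8]
opening: 0.0668
gripper_force: 25.0
```

Emit:
arm_command:
  deltas:
    - [[0,0,1,0,0,0],[0,0,3,0,0,0],[0,0,3.5,0,0,0],[0,0,3.5,0,0,0],[-0.2,0.7,3,0,0,0],[-0.5,1.6,1.4,0,0,0],[-0.8,2.6,0,0,0,0],[-0.9,3.1,0,0,0,0],[-0.9,3.1,0,0,0,0],[-0.9,3.1,0,0,0,0],[-0.9,3.1,0,0,0,0],[-0.9,3.1,0,0,0,0]]

```text
t: 22.53
tool_pos: [0.4813, 0.1437, 0.2088]
orientation: [-2.491, -1.913, 0.003]
force: [1.0, -0.4, -2.6]
opening: 0.0669
gripper_force: 25.0
```

Emit:
arm_command:
  deltas:
    - [[-0.9,3.1,0,0,0,0],[-0.9,3.1,0,0,0,0],[-0.9,3.1,0,0,0,0],[-0.9,3.1,0,0,0,0],[-0.9,2.5,0,0,0,0],[-0.7,2.0,0,0,0,0],[-0.5,1.2,0,0,0,0],[-0.2,0.5,0,0,0,0],[0,0,0,0,0,0],[0,0,0,0,0,0]]

```text
t: 23.37
tool_pos: [0.4241, 0.3277, 0.209]
orientation: [2.491, 1.913, -0.002]
force: [0.1, 0.2, -3.2]
opening: 0.0672
gripper_force: 25.0
```

```bash
python3 - <<'E'
from h import *
s=monitor.read_state();print(s["tool_pos"],s["opening"])
a=eyes.read_camera("scene");b=eyes.read_camera("top")
r=lambda i:cv2.resize(i,(400,400),interpolation=cv2.INTER_NEAREST)
cv2.imwrite("pics/p1.png",np.hstack([r(a[80:230,140:290]),r(b[150:300,110:260])]))
E
```

```text
[0.42405094 0.32768231 0.20898339] 0.06718689786795518
```

View pics/p1.png

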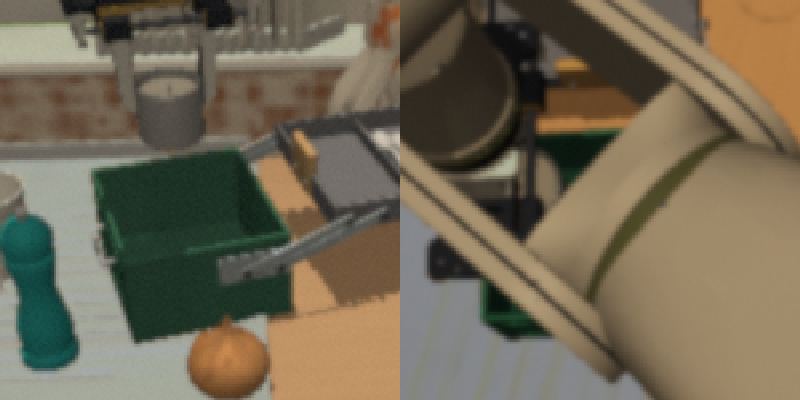

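The pot hangs level over the box's far cell, with the tray and its arms clear. Lowering it into the compartment.

Emit:
arm_command:
  deltas:
    - [[0,0.1,-1.5,0,0,0],[0,0,-2.5,0,0,0],[0,0,-2.5,0,0,0],[0,0,-2.5,0,0,0],[0,0,-2,0,0,0],[0,0,-1.5,0,0,0],[0,0,-0.8,0,0,0],[0,0,-0.5,0,0,0],[0,0,-0.4,0,0,0],[0,0,0,0,0,0],[0,0,0,0,0,0]]

```text
t: 24.38
tool_pos: [0.4247, 0.3297, 0.0682]
orientation: [2.492, 1.913, 0.002]
force: [0.6, -0.2, -2.9]
opening: 0.0669
gripper_force: 25.0
```

Emit:
arm_command:
  deltas:
    - [[0,0,-0.1,0,0,0],[0,0,-0.1,0,0,0],[0,0,0,0,0,0],[0,0,0,0,0,0]]

```text
t: 24.72
tool_pos: [0.4248, 0.33, 0.0664]
orientation: [2.491, 1.913, 0.003]
force: [-0.6, -0.3, 4.9]
opening: 0.0671
gripper_force: 25.0
```

Emit:
arm_command:
  deltas:
    - [[0,0,0,0,0,0],[0,0,0,0,0,0],[0,0,0,0,0,0],[0,0,0,0,0,0],[0,0,1,0,0,0],[0,0,3,0,0,0],[0,0,3.5,0,0,0],[0,0,3.5,0,0,0],[0,0,3.5,0,0,0]]
  gripper: 0.8

```text
t: 25.47
tool_pos: [0.4236, 0.3293, 0.2124]
orientation: [-2.492, -1.913, 0.0]
force: [0.6, 0.0, -0.2]
opening: 0.0838
gripper_force: 0.0
```

```bash
python3 - <<'E'
from h import *
np.set_printoptions(precision=3,suppress=True)
f=lambda p:((p[0]+.5)*.64-.5,(p[1]+.5)*.64-.5)
for k,a,b in [("small can knob",(616,224),(379,76)),("big can front rim lid",(640,262),(447,98))]:
    print(k,tri(f(a),f(b)))
# salt base: glass bottom & shadow; check centreline via mid-width columns
P=lambda u,v:((u+.5)/3-.5+165,(v+.5)/3-.5+120)
print("salt base s",onz("scene",*P(492,232),.0))
E
```

```text
small can knob [0.834 0.003 0.141]
big can front rim lid [ 0.764 -0.096  0.137]
salt base s [0.658 0.051 0.   ]
```

Emit:
arm_command:
  deltas:
    - [[0.9,-1.1,0,0,0,0],[1.7,-2.1,0,0,0,0],[2.1,-2.5,0,0,0,0],[2.1,-2.5,0,0,0,0],[2.1,-2.5,0,0,0,0],[2.1,-2.6,0,0,0,0],[2.1,-2.6,0,0,0,0],[2.1,-2.6,0,0,0,0],[2.1,-2.6,0,0,0,0],[2.1,-2.6,0,0,0,0],[2.0,-2.4,0,0,0,0],[1.5,-1.7,0,0,0,0]]
  gripper: 1

```text
t: 26.47
tool_pos: [0.6542, 0.0489, 0.2108]
orientation: [2.492, 1.911, 0.0]
force: [-0.4, -0.0, 0.7]
opening: 0.0933
gripper_force: 0.0
```

Emit:
arm_command:
  deltas:
    - [[0,0,-2,0,0,0],[0,0,-2,0,0,0],[0,0,0,0,0,0],[0,0,0,0,0,0]]

```text
t: 26.8
tool_pos: [0.6518, 0.0515, 0.1692]
orientation: [-2.49, -1.912, 0.004]
force: [0.3, 1.5, 0.5]
opening: 0.0929
gripper_force: 0.0
```

```bash
python3 - <<'E'
from h import *
s=monitor.read_state();print(s["tool_pos"],s["opening"])
a=eyes.read_camera("scene");b=eyes.read_camera("top")
r=lambda i:cv2.resize(i,(400,400),interpolation=cv2.INTER_NEAREST)
cv2.imwrite("pics/s1.png",np.hstack([r(a[80:230,240:390]),r(b[80:230,150:300])]))
E
```

```text
[0.6518074  0.05147523 0.16917779] 0.09294100489295694
```

View pics/s1.png

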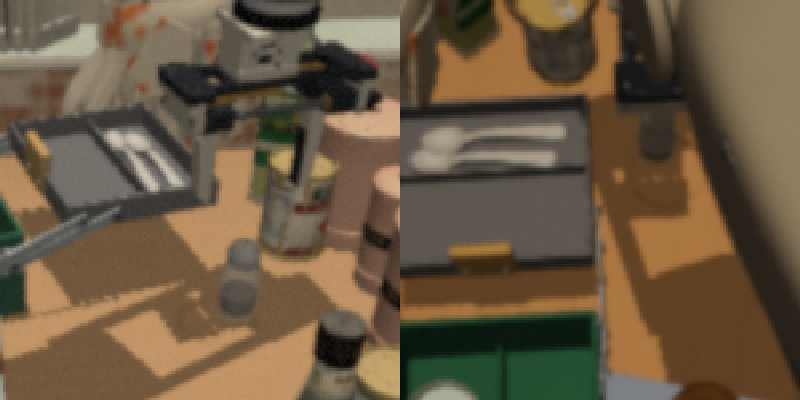

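The salt shaker at (240,280) stands beneath and between the fingers, with the tray edge clear to the left. Descending.

Emit:
arm_command:
  deltas:
    - [[0.1,0,-2,0,0,0],[0,0,-2.5,0,0,0],[0,0,-2.5,0,0,0],[0,0,-2.0,0,0,0],[0,0,-1.2,0,0,0],[0,0,-0.6,0,0,0],[0,0,0,0,0,0]]

```text
t: 27.48
tool_pos: [0.6537, 0.0518, 0.062]
orientation: [-2.491, -1.914, 0.001]
force: [-1.3, 0.3, -0.2]
opening: 0.0928
gripper_force: 0.0
```

Emit:
arm_command:
  deltas:
    - [[0,0,0,0,0,0],[0,0,0,0,0,0],[0,0,0,0,0,0],[0,0,0,0,0,0],[0,0,0,0,0,0],[0,0,0,0,0,0],[0,0,0,0,0,0],[0,0,0,0,0,0],[0,0,0,0,0,0],[0,0,0,0,0,0],[0,0,0,0,0,0]]
  gripper: -1
  squeeze: 15

```text
t: 28.4
tool_pos: [0.6544, 0.0514, 0.0626]
orientation: [2.491, 1.913, 0.001]
force: [1.1, 0.2, 1.4]
opening: 0.0373
gripper_force: 14.6
```

Emit:
arm_command:
  deltas:
    - [[0,0,1,0,0,0],[0,0,3,0,0,0],[0,0,4,0,0,0],[0,0,4,0,0,0],[0,0,3,0,0,0],[-0.8,0.6,1.5,0,0,0],[-1.7,1.25,0,0,0,0],[-2.5,1.9,0,0,0,0],[-2.5,1.9,0,0,0,0],[-2.5,1.9,0,0,0,0],[-2.5,1.9,0,0,0,0],[-2.5,1.9,0,0,0,0]]

```text
t: 29.4
tool_pos: [0.5022, 0.1656, 0.2274]
orientation: [-2.492, -1.913, 0.001]
force: [0.0, 0.3, -0.6]
opening: 0.0374
gripper_force: 14.4
```

Emit:
arm_command:
  deltas:
    - [[-2.5,1.9,0,0,0,0],[-2.5,1.8,0,0,0,0],[-2.3,1.7,0,0,0,0],[-1.7,1.2,0,0,0,0],[-1.1,0.7,0,0,0,0],[-0.3,0.1,0,0,0,0],[0,0,0,0,0,0],[0,0,0,0,0,0]]

```text
t: 30.07
tool_pos: [0.4006, 0.2386, 0.2274]
orientation: [2.491, 1.913, 0.0]
force: [0.2, -0.9, -0.0]
opening: 0.0374
gripper_force: 14.4
```

```bash
python3 - <<'E'
from h import *
s=monitor.read_state();print(s["tool_pos"],s["opening"])
a=eyes.read_camera("scene");b=eyes.read_camera("top")
r=lambda i:cv2.resize(i,(400,400),interpolation=cv2.INTER_NEAREST)
cv2.imwrite("pics/s2.png",np.hstack([r(a[80:230,140:290]),r(b[150:300,110:260])]))
E
```

```text
[0.40059495 0.2385593  0.22743522] 0.037409454164274505
```

View pics/s2.png

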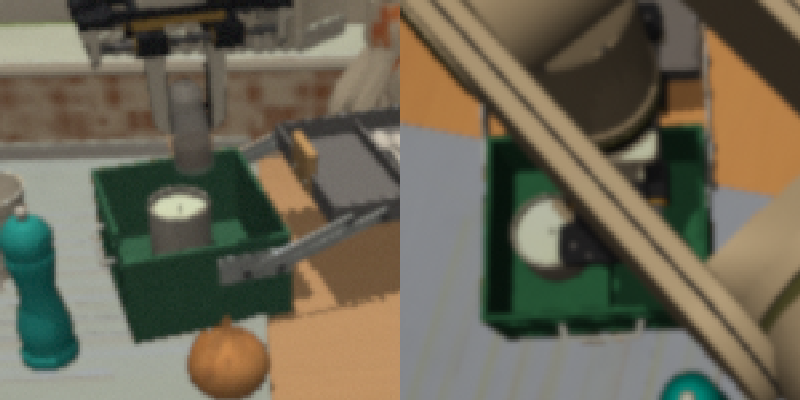

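The pot stands upright at (180,215) inside the box, and the salt hangs vertical over the near cell. Lowering.

Emit:
arm_command:
  deltas:
    - [[0,0,-1.5,0,0,0],[0,0,-3,0,0,0],[0,0,-3,0,0,0],[0,0,-2.5,0,0,0],[0,0,-2,0,0,0],[0,0,-1.5,0,0,0],[0,0,-0.9,0,0,0],[0,0,-0.6,0,0,0],[0,0,-0.4,0,0,0],[0,0,0,0,0,0],[0,0,0,0,0,0]]

```text
t: 31.08
tool_pos: [0.4007, 0.2392, 0.074]
orientation: [2.492, 1.913, 0.002]
force: [-0.2, 0.4, -1.2]
opening: 0.0372
gripper_force: 14.4
```

Emit:
arm_command:
  deltas:
    - [[0,0,-0.1,0,0,0],[0,0,-0.1,0,0,0],[0,0,-0.1,0,0,0],[0,0,0,0,0,0],[0,0,0,0,0,0]]

```text
t: 31.5
tool_pos: [0.4012, 0.2396, 0.0722]
orientation: [2.491, 1.913, 0.004]
force: [-2.4, -0.7, 10.2]
opening: 0.0375
gripper_force: 15.3
```

Emit:
arm_command:
  deltas:
    - [[0,0,0,0,0,0],[0,0,0,0,0,0],[0,0,0,0,0,0],[0,0,0,0,0,0],[0,0,0,0,0,0],[0,0,1,0,0,0],[0,0,3,0,0,0],[0,0,4,0,0,0],[0,0,4,0,0,0],[0,0,4,0,0,0],[0,0,0,0,0,0]]
  gripper: 0.4

```text
t: 32.42
tool_pos: [0.4036, 0.2407, 0.2404]
orientation: [2.489, 1.912, 0.021]
force: [0.6, -0.4, 0.7]
opening: 0.0654
gripper_force: 0.0
```

Emit:
arm_command:
  deltas:
    - [[1.2,0.1,0,0,0,0],[2.2,0.2,0,0,0,0],[2.4,0.2,0,0,0,0],[2.4,0.2,0,0,0,0],[2.4,0.2,0,0,0,0],[2.0,0.2,0,0,0,0],[1.2,0.1,0,0,0,0],[0,0,0,0,0,0],[0,0,0,0,0,0],[0,0,0,0,0,0]]
  gripper: 0

```text
t: 33.25
tool_pos: [0.5373, 0.251, 0.2303]
orientation: [-2.491, -1.913, 0.001]
force: [-0.4, 0.3, 0.1]
opening: 0.0464
gripper_force: 0.0
```

```bash
python3 - <<'E'
from h import *
s=monitor.read_state();print(s["tool_pos"],s["opening"])
a=eyes.read_camera("scene");b=eyes.read_camera("top")
r=lambda i:cv2.resize(i,(400,400),interpolation=cv2.INTER_NEAREST)
cv2.imwrite("pics/s3.png",np.hstack([r(a[80:230,160:310]),r(b[150:300,110:260])]))
E
```

```text
[0.53731689 0.2510252  0.23025268] 0.046356383776196705
```

View pics/s3.png

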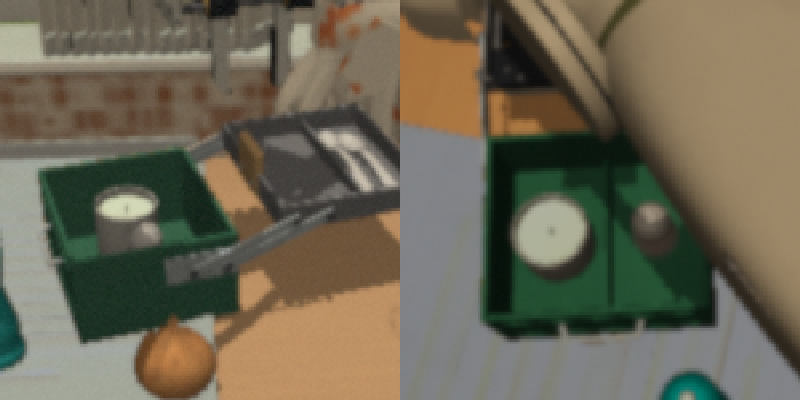

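Pot at (550,235) and salt at (653,228) stand on either side of the divider, and the tray is still open. Taking the tray grip.

Emit:
arm_command:
  deltas:
    - [[0.2,0,-2,0,0,0],[0,0,-2.5,0,0,0],[0,0,-2.5,0,0,0],[0,0,-1.5,0,0,0],[0,0,-0.8,0,0,0],[0,0,0,0,0,0],[0,0,0,0,0,0]]

```text
t: 33.93
tool_pos: [0.5399, 0.2512, 0.1379]
orientation: [2.491, 1.914, 0.0]
force: [0.3, 0.9, 1.3]
opening: 0.0465
gripper_force: 0.0
```

Emit:
arm_command:
  deltas:
    - [[0,0,0,0,0,0],[0,0,0,0,0,0],[0,0,0,0,0,0],[0,0,0,0,0,0],[0,0,0,0,0,0],[0,0,0,0,0,0],[0,0,0,0,0,0],[0,0,0,0,0,0],[0,0,0,0,0,0],[0,0,0,0,0,0]]
  gripper: -1
  squeeze: 30

```text
t: 34.77
tool_pos: [0.5395, 0.2513, 0.1375]
orientation: [-2.491, -1.913, 0.001]
force: [-5.8, 1.5, 4.7]
opening: 0.0123
gripper_force: 30.0
```

Now the reverse swing, held in the hand.

Emit:
arm_command:
  deltas:
    - [[-0.42,0.11,1.04,0,0,0],[-0.52,0.14,0.99,0,0,0],[-0.61,0.16,0.93,0,0,0],[-0.69,0.19,0.87,0,0,0],[-0.78,0.21,0.79,0,0,0],[-0.85,0.22,0.71,0,0,0],[-0.91,0.25,0.63,0,0,0],[-0.96,0.25,0.52,0,0,0],[-1.01,0.28,0.43,0,0,0],[-1.04,0.28,0.32,0,0,0],[-1.07,0.28,0.21,0,0,0],[-1.09,0.29,0.11,0,0,0]]

```text
t: 35.77
tool_pos: [0.4395, 0.2776, 0.2132]
orientation: [2.491, 1.913, 0.0]
force: [-0.2, -1.7, -4.4]
opening: 0.0116
gripper_force: 30.0
```

Emit:
arm_command:
  deltas:
    - [[-1.09,0.29,-0.01,0,0,0],[-1.08,0.3,-0.11,0,0,0],[-1.07,0.28,-0.23,0,0,0],[-1.04,0.28,-0.33,0,0,0],[-1.01,0.27,-0.44,0,0,0],[-0.96,0.26,-0.54,0,0,0],[-0.9,0.24,-0.63,0,0,0],[-0.84,0.22,-0.72,0,0,0]]

```text
t: 36.43
tool_pos: [0.3587, 0.299, 0.1821]
orientation: [-2.491, -1.914, 0.003]
force: [-2.7, -4.5, -2.5]
opening: 0.012
gripper_force: 30.0
```

Emit:
arm_command:
  deltas:
    - [[-0.76,0.21,-0.8,0,0,0],[-0.69,0.18,-0.88,0,0,0],[-0.6,0.16,-0.94,0,0,0],[-0.51,0.14,-1.0,0,0,0],[0,0,0,0,0,0],[0,0,0,0,0,0],[0,0,0,0,0,0]]

```text
t: 37.02
tool_pos: [0.3342, 0.3058, 0.1457]
orientation: [-2.491, -1.914, 0.002]
force: [-2.2, -2.9, -2.4]
opening: 0.0118
gripper_force: 30.0
```

Emit:
arm_command:
  deltas:
    - [[-0.1,0,-0.1,0,0,0],[0,0,-0.1,0,0,0],[0,0,0,0,0,0],[0,0,0,0,0,0]]

```text
t: 37.35
tool_pos: [0.3342, 0.3059, 0.1455]
orientation: [2.492, 1.913, 0.001]
force: [-4.5, -6.5, 9.3]
opening: 0.0116
gripper_force: 30.0
```

On the stop. Release and go up and away.

Emit:
arm_command:
  deltas:
    - [[0,0,0,0,0,0],[0,0,0,0,0,0],[0,0,0,0,0,0],[0,0,0,0,0,0],[0,0,0.5,0,0,0],[0,0,2,0,0,0],[0,0,3,0,0,0],[0,0,3.5,0,0,0],[-0.5,1.5,2,0,0,0],[-1.2,3,0,0,0,0],[-1.2,3,0,0,0,0],[-1.2,3,0,0,0,0]]
  gripper: -0.2

```text
t: 38.35
tool_pos: [0.2929, 0.4124, 0.2558]
orientation: [-2.492, -1.911, -0.004]
force: [0.1, 0.8, -0.1]
opening: 0.0372
gripper_force: 0.0
```

Emit:
arm_command:
  deltas:
    - [[-1.2,3,0,0,0,0],[-1.2,3,0,0,0,0],[-1.2,3,0,0,0,0],[-1.2,3,0,0,0,0],[0,0,0,0,0,0],[0,0,0,0,0,0],[0,0,0,0,0,0]]

```text
t: 38.93
tool_pos: [0.245, 0.5307, 0.2544]
orientation: [2.491, 1.914, -0.001]
force: [-0.3, -0.1, 0.2]
opening: 0.0372
gripper_force: 0.0
```

```bash
python3 - <<'E'
from h import *
s=monitor.read_state();print(s["tool_pos"],s["opening"],s["force"])
a=eyes.read_camera("scene")
cv2.imwrite("pics/fin.png",cv2.resize(a,(800,600),interpolation=cv2.INTER_CUBIC))
E
```

```text
[0.24501702 0.53066205 0.25435593] 0.03717216368132551 [-0.32252319 -0.1348802   0.22012289]
```

View pics/fin.png

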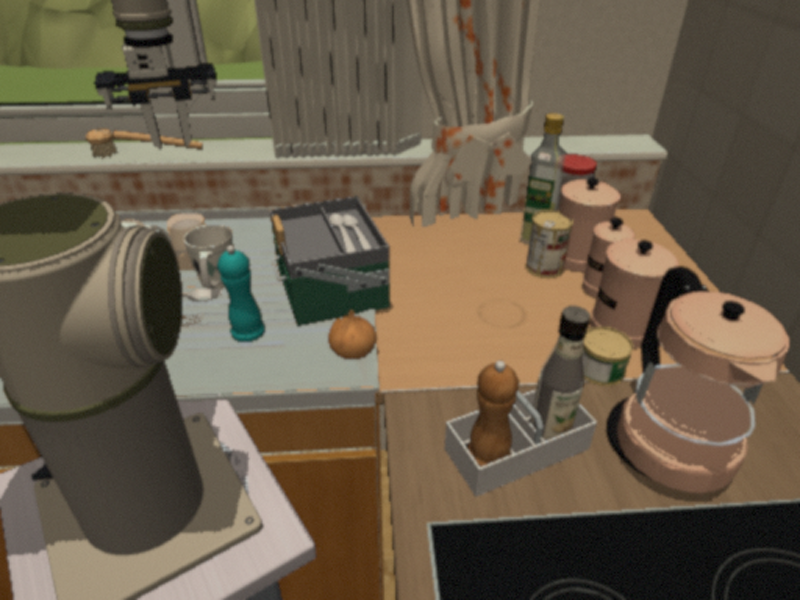

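The tray at (330,240) is shut exactly as at the start. The mill (495,410) and bottle (562,375) stand in the caddy, and the arm is clear.

```bash
python3 -c "
from plant import ticket
print(ticket.close_job())"
```

```text
the job is handed in; nothing more can be done
None
```

I handed the job in at about 39 s: pot and salt are in the picnic box with the tray shut, bottle and mill stand in the caddy, and the last picture shows the arm clear; no verdict was returned.

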